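# Dump the drop-bottom parts bin

## Task

The wheels and battery packs in the drop-bottom bin are wanted in the tray under it. Pull the bin's spring-loaded locking pin up and turn its T-grip until it stays up by itself when let go, then swing the latch lever outward until the bin's floor drops open and all four parts fall into the tray. Leave the pin parked up, the floor hanging open and the tray where it stands, and do not disturb the other things on the table.

Things in the scene. Friction and masses are not known exactly. Their poses are not given: they have to be found in the camera images.
- stand: Fixed drop-bottom parts bin: open-topped sheet-steel bin (172 x 128 mm outside, rim 250 mm above the table) on four 20 mm aluminium legs (at x +-130, y +-72 mm). Origin on the table under the bin's centre, z up. Its latch (pin and lever) is outside the bin's -y wall, at y = -91 mm in this frame, none of it below 185 mm. The stand is turned by up to 0.3 rad.
- pin_handle (a point): Middle of the locking pin's black T-grip (bar 64 mm long, 14 wide, 16 high), at stand x = 5, y = -91 mm, 305 mm above the table while down. Axes turn with the grip: x along the bar (the stand's x at the start), z up. Below it a 10 mm shaft, and 21 mm below the bar's underside a dark slotted collar 40 mm across (top at 276 mm). While down, the pin goes through the latch lever and locks it.
- pin_lift (a joint): Height of the pin in m: 0 down, 0.026 at its upper stop; a spring pulls it down with 4 N (down) to 7 N (up). A cross pin in the collar's slot stops it from turning until lifted 19 mm (20 to 24 mm is a good lift); turned out of the slot and let go, it rests on the collar at about 0.0155 and the lever is free. Let go unturned, it snaps back down.
- pin_turn (a joint): Turn of the T-grip in rad, counter-clockwise from above positive: 0 in line with the slot, stops at -1.3 and 1.3. The rest notches lie at 1.0 to 1.3 either way (1.15, about 66 degrees, is well in); a low ridge keeps the grip there.
- lever_grip (a point): Point to grasp on the latch lever's upright round black hand grip (24 mm diameter, from 243 to 295 mm above the table; this point at 278 mm; axes turn with the lever: x towards the pivot, z up). It stands on the end of a flat steel lever (27 mm wide, top at 243 mm) that lies along the bin's -y wall; at the start at stand x = -100, y = -91 mm.
- lever_pivot (a point): Point on the lever's vertical pivot axis, level with point lever_grip, 165 mm from the grip (stand x = 65, y = -91 mm).
- lever (a joint): Swing of the latch lever in rad, counter-clockwise from above: 0 closed along the bin's wall, 0.9 at its stop; growing swings the grip outward, away from the bin (to the stand's -y). Stiff to about 1 N at the grip, stays where it is left. At about 0.45 its toe lets go of the floor; 0.6 to 0.8 is surely open.
- trapdoor (a joint): The bin's hinged floor (160 x 130 mm plywood, 200 mm above the table when shut): 0 shut, 1.3 rad hanging open. Hinge along the bin's +y side; it swings down by itself when the lever's toe lets go.
- tray_in (a point): Centre of the inner floor of the loose grey tray under the bin (210 x 230 x 50 mm outside, 4 mm walls; axes: x the 210 mm side, z up). It stands in place below the bin, between the legs.
- wheel_a: A rubber-tyred wheel in the bin (60 mm diameter, 28 mm thick, axle along z; lies flat at the start); origin at the centre of the side that is its underside at the start.
- wheel_b: A second such wheel in the bin.
- pack_a: A grey and black battery pack in the bin (70 x 40 x 22 mm along its x, y, z); origin at the centre of its underside.
- pack_b: A second such battery pack in the bin.
- tray: The grey tray; origin under the centre of its bottom.
- tape: Bystander: roll of paper tape, 90 mm diameter, 48 mm high, near the stand's latch side; origin under its centre.
- spare_wheel_mid (a point): Bystander: a wheel like those in the bin lying on the table in front of the stand; its centre.
- driver: Bystander: screwdriver on the table; origin on its underside.
- brush: Bystander: small brush on the table; origin on its underside.
- bottle: Bystander: amber glass bottle, 66 mm diameter, 230 mm high, left of the stand; origin under its centre.
- rover: Bystander: four-wheeled model car 170 mm long, 75 mm high, at the left front; origin under its centre.
Not all that is in view belongs to the job. Leave any green look-alike of the pack_b alone.

How it is judged:
On the way, in this order (a step that is already met when the one before it is completed fails the run):
1. the locking pin is parked: up by itself, turned out of its slot, with the gripper gone from it and the floor still shut (value of joint pin_lift above 0.012 m and distance between the grasp point and pin_handle above 0.05 m and value of joint trapdoor below 0.1 rad), for 0.2 s.
2. the latch lever has been swung out and the floor has dropped open (value of joint lever above 0.3 rad and value of joint trapdoor above 0.9 rad), for 0.1 s.
At the end, for the whole second after the job is handed in: The pin still stands parked up by itself (more than 12 mm), the floor hangs open (more than 0.9 rad), both wheels and both packs lie at rest inside the tray, and the tray is within 50 mm of where it stood (value of joint pin_lift above 0.012 m and value of joint trapdoor above 0.9 rad and distance of tray from where it was at the start of the episode below 0.05 m and x of wheel_a in the frame of tray_in between -0.105 and 0.105 m and y of wheel_a in the frame of tray_in between -0.115 and 0.115 m and z of each of wheel_a, wheel_b, pack_a, pack_b in the frame of tray_in below 0.065 m and linear speed of each of wheel_a, wheel_b, pack_a, pack_b below 0.05 m/s and x of wheel_b in the frame of tray_in between -0.105 and 0.105 m and y of wheel_b in the frame of tray_in between -0.115 and 0.115 m and x of pack_a in the frame of tray_in between -0.105 and 0.105 m and y of pack_a in the frame of tray_in between -0.115 and 0.115 m and x of pack_b in the frame of tray_in between -0.105 and 0.105 m and y of pack_b in the frame of tray_in between -0.115 and 0.115 m); the robot touches nothing.
It fails at once if another thing on the table was moved more than 40 mm (distance of any of tape, spare_wheel_mid, driver, brush, bottle, rover from where it was at the start of the episode above 0.04 m).
It also fails if it takes over 45 s, if anything falls off the work surface, if the arm or the gripper's body presses on something with over 40 N, if the wrist force passes 120 N, or if a joint passes its speed limit or range.

## Robot

A 6-joint arm with a two-finger parallel gripper is mounted at the origin on the work surface. World frame = base frame: x ahead of the robot, y to its left, z up, the work surface at z = 0. Lengths are in m, angles in rad, forces in N, time in s.
With the tool pointing down it reaches from about 0.225 to 0.875 m from the base axis. Payload 3.4 kg.
Tool frame: the origin (TCP) lies midway between the tips of the shut fingers; the grasp point (between the pads) lies 19 mm behind it; z points along the fingers, y is the direction in which the jaws open and shut (so a half turn about z gives the same grasp; the last joint's range is limited). The gripper opens to 85 mm and grips with 20 to 120 N. Pads are 22 mm wide; open, the fingers measure 114 mm over their backs; the gripper's body (76 mm by 85 mm) begins 54 mm behind the grasp point. The pads swing forward as they close: fully open they stand 13 mm farther back than shut.
Start: joints at [0.982, 0.276, 1.505, -0, 1.361, -0.121], TCP at [0.259, 0.513, 0.231] pointing down, gripper open.
Joint ranges: [-2.89, 2.89], [-0.75, 2.08], [0.22, 2.7], [-1.18, 4.32], [0.11, 2.71], [-2.7, 2.7]. Speed limits (rad/s): [2.57, 2.57, 3.14, 3.14, 3.14, 3.14].

## Interface

Orientations are given as a unit quaternion [x, y, z, w].
In Python, from cell import env gives the robot as it stands. The module is installed in compiled form; this text tells all that it offers.
- The arm moves only by the tool play_rows, never from a script. Its argument "steps" is text: rows parted by semicolons, each of 6 numbers parted by spaces: the shift along the world's x, y, z in cm, then the turn, a rotation vector about the world's x, y, z in degrees. A call has 1 to 8 rows; each row shifts and turns the commanded pose from where the row before left it; what a row does not reach is not made up. A row lasts 1/8 s, in which the tool goes at most 62.5 mm and 10.7 degrees, less where a joint would pass 70% of its speed; a pose out of reach is approached as far as the arm can. A call with a gripper value outside its range is refused whole. "claw" is the opening, from 0 (shut) to 1 (fully open), set as the call begins (left out, the last holds). The fingers move at their own pace and stop on an object; "grip_force" is the grip in N (left out, the last holds). Time passes only in rows, so rows that do not move let the fingers close. It gives the time, the measured TCP pose, the force and the opening at its end, in the units of the state.
- env.observe(): the state, without advancing time (a new reading comes with each control period).
- env.read_camera(name): name is "scene" or "top" or "wrist"; returns a dict with "img" (384x512x3 uint8, blue, green, red), "camera_matrix" (3x3 intrinsics, pixels), "k1" (the pictures are not rectified: a ray, as slopes to the right and down, at radius r is drawn at 1 + k1 r^2 times it, then the intrinsics apply), "pose" (4x4, takes a point from camera to world coordinates); the wrist camera has in their place "hand_eye" (4x4, takes a point from camera to tool coordinates, whose origin is the TCP and whose axes are the flange's). Camera axes: x right, y up, looking along -z (the intrinsics and any distortion apply to the point x, -y, -z); pixel columns grow to the right and rows downward; lengths in m; the calibration is good to about 2 mm. A picture is of the moment at which its call begins: read the wrist's pose just before it. There is no depth.
- env.close_job(): hands the job in, once; it reports no verdict.
The state is a dict: "time": time; "joint_pos": joint angles; "joint_velocities": joint speeds; "joint_torque": joint torques, N m; "tool_pos": TCP position; "orientation": TCP orientation; "force": force on the tool from outside, world axes, zero at the start; "moment": the same for the moment, N m; "grip_width": finger opening in m.
Only numpy, scipy, OpenCV 4.12 (cv2) and the standard library are available. Lean on these libraries where they do the work, as an engineer would, in place of code of your own. Each camera call takes 0.05 s, during which the arm holds its last target.

## Working session

There is one attempt and no reset: what is moved stays moved. The work goes in short steps, Python scripts to look and compute and a tool call to move; the robot and the scene stay as the last step left them, time stands still between calls to the robot, and variables do not carry over. Pictures are saved under pics/ and viewed, and the job is handed in when it is done.

Besides the shell and the picture viewer there is one more tool, called after "Request:" as name(argument=value, ...) on one line, values as JSON. play_rows: Moves the arm, as the interface text tells. Its arguments: {"type":"object","properties":{"steps":{"type":"string"},"claw":{"type":"number"},"grip_force":{"type":"number"}},"required":["steps"]}

```bash
mkdir -p pics; cat > h.py <<'E'
import numpy as np, cv2
from scipy.spatial.transform import Rotation as R
from cell import env
def snap(n,f):
    s=env.observe(); d=env.read_camera(n); cv2.imwrite('pics/'+f,d['img'])
    if 'pose' not in d:
        T=np.eye(4);T[:3,:3]=R.from_quat(s['orientation']).as_matrix();T[:3,3]=s['tool_pos'];d['pose']=T@d['hand_eye']
    np.savez('pics/'+f[:-4]+'.npz',**{k:np.array(d[k]) for k in ['img','camera_matrix','k1','pose']})
    return d
def ld(f): return dict(np.load('pics/'+f+'.npz'))
def ray(d,u,v):
    K=d['camera_matrix'];x=(u-K[0,2])/K[0,0];y=(v-K[1,2])/K[1,1];k=float(d['k1'])
    a,b=x,y
    for _ in range(20):
        s=1+k*(a*a+b*b);a,b=x/s,y/s
    P=d['pose'];return P[:3,3],P[:3,:3]@np.array([a,-b,-1.])
def atz(d,u,v,z):
    o,r=ray(d,u,v);return o+r*(z-o[2])/r[2]
def proj(d,p):
    P=d['pose'];c=P[:3,:3].T@(np.array(p)-P[:3,3]);a,b=c[0]/-c[2],-c[1]/-c[2]
    s=1+float(d['k1'])*(a*a+b*b);K=d['camera_matrix'];return np.array([K[0,0]*a*s+K[0,2],K[1,1]*b*s+K[1,2]])
E
python3 - <<'E'
from h import *
for n in ['scene','top','wrist']:
    d=snap(n,n+'0.png');print(n,d['pose'].round(3).tolist(),float(d['k1']))
print(env.observe())
E
```

```text
scene [[-0.23, -0.794, 0.563, 1.29], [0.973, -0.181, 0.142, 0.205], [-0.011, 0.581, 0.814, 1.302], [0.0, 0.0, 0.0, 1.0]] 0.05269139827286051
top [[0.014, 0.996, -0.083, 0.396], [-1.0, 0.015, 0.02, 0.017], [0.021, 0.083, 0.996, 1.354], [0.0, 0.0, 0.0, 1.0]] 0.032084486519381734
wrist [[0.453, -0.856, -0.249, 0.196], [0.892, 0.434, 0.129, 0.547], [-0.003, -0.28, 0.96, 0.373], [0.0, 0.0, 0.0, 1.0]] 0.000359687273180803
{'time': 0.15, 'joint_pos': array([ 9.81998469e-01,  2.76471175e-01,  1.50584397e+00, -1.28311440e-05,
        1.36071684e+00, -1.21015993e-01]), 'joint_velocities': array([ 0.00044952, -0.00268138, -0.00434326,  0.00061344, -0.00116719,
       -0.00167304]), 'joint_torque': array([ 2.57090825e-03, -4.17139864e+01, -2.46034348e+01, -1.78161267e-04,
        7.58865819e-03,  1.86782933e-05]), 'tool_pos': array([0.25906525, 0.51288446, 0.23062554]), 'orientation': array([ 2.31762892e-01,  9.72772041e-01, -6.76998173e-04, -2.44204511e-04]), 'force': array([-0.45968923, -1.00000941, -0.3272054 ]), 'moment': array([ 0.02222911,  0.02555732, -0.03688841]), 'grip_width': 0.08534359538002244}
```

View pics/scene0.png

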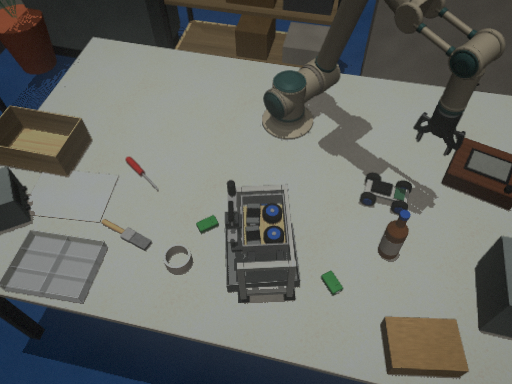

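View pics/top0.png

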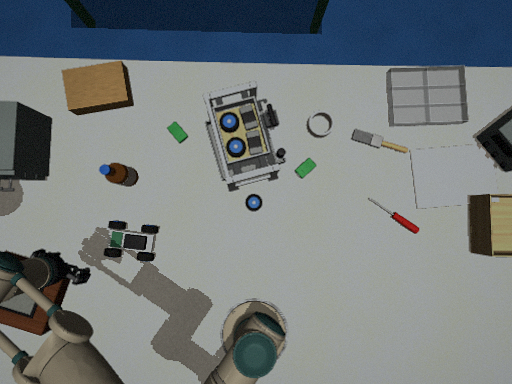

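```bash
python3 - <<'E'
from h import *
a=ld('top0')['img'][70:220,185:345];cv2.imwrite('pics/ct.png',cv2.resize(a,None,fx=5,fy=4*5/4,interpolation=cv2.INTER_CUBIC)[:600*2])
a=cv2.imread('pics/ct.png');print(a.shape);cv2.imwrite('pics/ct.png',cv2.resize(ld('top0')['img'][75:195,190:340],None,fx=5,fy=5,interpolation=cv2.INTER_CUBIC))
cv2.imwrite('pics/cs.png',cv2.resize(ld('scene0')['img'][170:310,210:310],None,fx=4,fy=4,interpolation=cv2.INTER_CUBIC))
E
```

```text
(750, 800, 3)
```

View pics/ct.png

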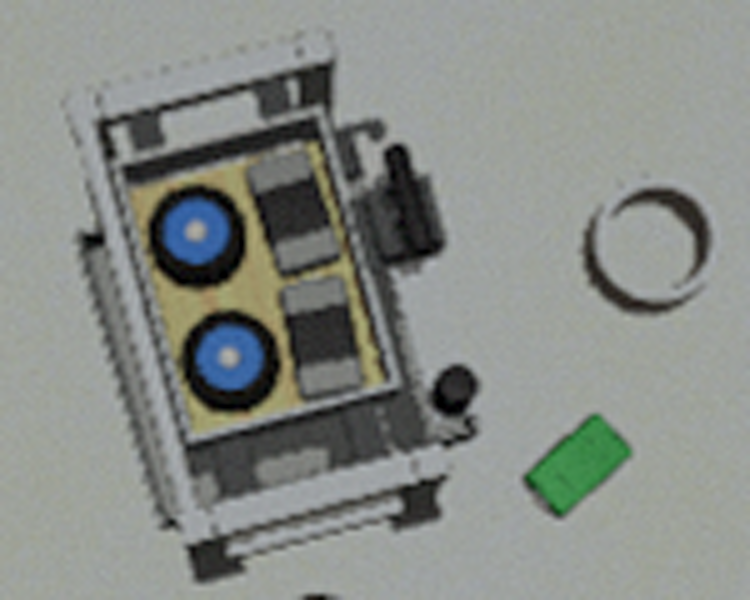

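View pics/cs.png

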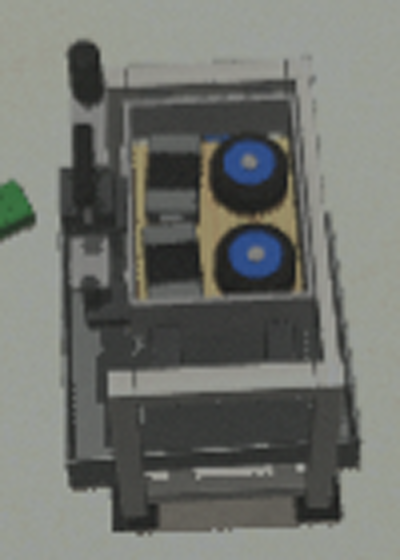

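```bash
cat > fit.py <<'E'
from h import *
from scipy.optimize import least_squares
t=ld('top0');s=ld('scene0')
obs=[]
T=lambda u,v:(u/5+190-.4,v/5+75-.4)
S=lambda u,v:(u/4+210-.4,v/4+170-.4)
obs+= [(t,T(458,384),(-.1,-.091,.295)),(t,T(415,200),(.005,-.091,.313))]
obs+= [(t,T(*p),q) for p,q in [((119,167),(.086,.064,.25)),((322,109),(.086,-.064,.25)),((397,384),(-.086,-.064,.25)),((190,443),(-.086,.064,.25))]]
obs+= [(s,S(83,52),(-.1,-.091,.295)),(s,S(83,158),(.005,-.091,.313))]
obs+= [(s,S(*p),q) for p,q in [((128,100),(-.086,-.064,.25)),((130,302),(.086,-.064,.25)),((312,298),(.086,.064,.25))]]
def W(x,p): c,n=np.cos(x[2]),np.sin(x[2]);return np.array([x[0]+c*p[0]-n*p[1],x[1]+n*p[0]+c*p[1],p[2]])
f=lambda x:np.concatenate([proj(d,W(x,p))-o for d,o,p in obs])
r=least_squares(f,[.75,.05,.25],loss='soft_l1')
x=r.x
if __name__=='__main__':
    print(x);print(f(x).reshape(-1,2).round(1).tolist())
    for n,p in dict(pin=(.005,-.091,.305),lev=(-.1,-.091,.278),piv=(.065,-.091,.278)).items():print(n,W(x,p).round(4))
    print('tape',atz(t,650/5+190,250/5+75,.048))
    for d,n in((t,'top0'),(s,'scene0')):
        im=d['img'].copy()
        im=cv2.resize(im,None,fx=4,fy=4)
        for p in [(-.1,-.091,.295),(-.027,-.091,.313),(.037,-.091,.313),(.086,.064,.25),(.086,-.064,.25),(-.086,-.064,.25),(-.086,.064,.25),(.065,-.091,.243)]:
            q=(proj(d,W(x,p))+.5)*4;cv2.circle(im,tuple(int(i) for i in q),3,(0,0,255),-1)
        c=(proj(d,W(x,(0,0,.25)))*4).astype(int);cv2.imwrite('pics/ov_'+n+'.png',im[max(0,c[1]-290):c[1]+290,max(c[0]-300,0):c[0]+300])
E
python3 fit.py
```

```text
[0.64647005 0.04985152 0.27790463]
[[0.1, -0.2], [-0.9, -0.9], [-1.3, -1.6], [0.4, -1.0], [0.8, 0.2], [-0.5, -0.3], [0.2, -1.1], [-0.0, -1.0], [-1.0, -0.7], [-0.3, -0.3], [0.6, -1.4]]
pin [ 0.6762 -0.0363  0.305 ]
lev [ 0.5753 -0.0651  0.278 ]
piv [ 0.7339 -0.0198  0.278 ]
tape [ 0.71088007 -0.21738171  0.048     ]
```

View pics/ov_top0.png

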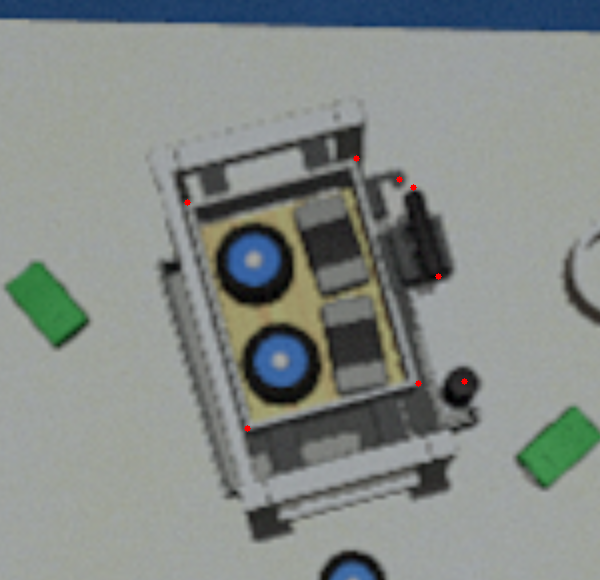

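View pics/ov_scene0.png

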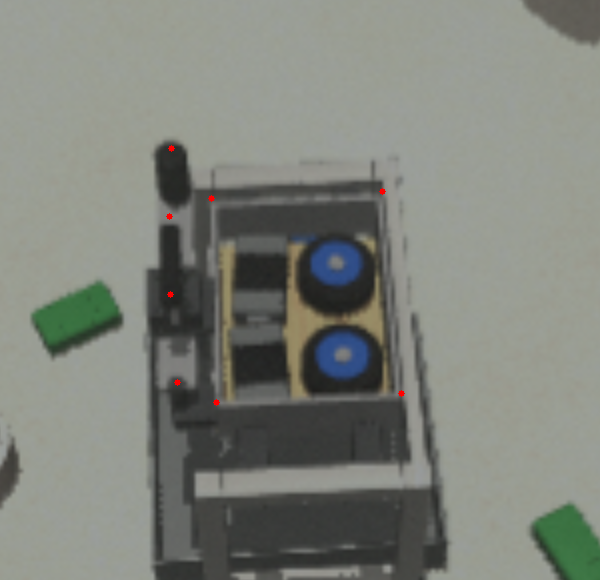

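Request:
play_rows(steps="0 0 6 0 0 0;0 0 6 0 0 0;3 -3.9 0.5 0 0 -9.8;3 -3.9 0.5 0 0 -9.8;3 -3.9 0.5 0 0 -9.8;3 -3.9 0.5 0 0 -9.8;3 -3.9 0.5 0 0 -9.8;3 -3.9 0.5 0 0 -9.8", claw=1)

```text
time: 1.15
tool_pos: [0.44, 0.2778, 0.3813]
orientation: [0.681, 0.732, -0.0, -0.0]
force: [-0.1, 0.9, -0.1]
grip_width: 0.0852
```

Request:
play_rows(steps="3 -3.9 0.5 0 0 -9.8;3 -3.9 0.5 0 0 -9.8;3 -3.9 0.5 0 0 -9.8;3 -3.9 0.5 0 0 -9.8;3 -3.9 0.5 0 0 -9.8;3 -3.9 0.5 0 0 -9.8;3 -3.9 0.5 0 0 -9.8;2.7 -4.2 0 0 0 -9.8")

```text
time: 2.15
tool_pos: [0.6773, -0.037, 0.4162]
orientation: [0.991, 0.136, 0.0, -0.0]
force: [0.1, -0.7, 0.3]
grip_width: 0.0853
```

```bash
python3 - <<'E'
from h import *
s=env.observe();print(s['time'],s['tool_pos'],s['orientation'],s['joint_pos'])
Y=R.from_quat(s['orientation']).as_matrix()
print(Y.round(3),np.degrees(np.arctan2(Y[1,1],Y[0,1])))
d=snap('wrist','w1.png')
import fit
for p in [(.005,-.091,.313),(-.027,-.091,.313),(.037,-.091,.313)]:
    print(proj(d,fit.W(fit.x,p)))
E
```

```text
2.15 [ 0.6773331  -0.03698358  0.4161987 ] [ 9.90642408e-01  1.36482970e-01  1.11185732e-04 -8.02052149e-05] [-1.57152938e-01  4.16549336e-01  8.51145473e-01  2.28376709e-04
  1.87373150e+00  1.13989096e+00]
[[ 0.963  0.27   0.   ]
 [ 0.27  -0.963  0.   ]
 [ 0.    -0.    -1.   ]] -74.31123574042186
[257.68028057 188.6105167 ]
[257.8961141  226.32347296]
[257.44868118 148.1419604 ]
```

View pics/w1.png

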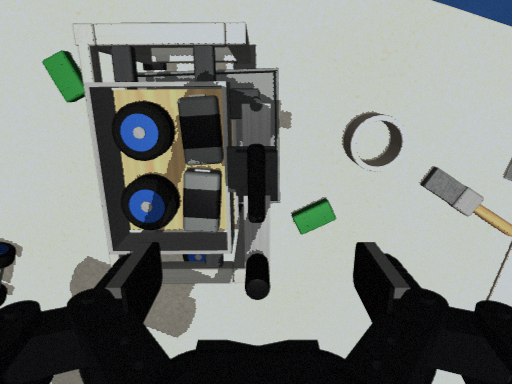

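```bash
python3 - <<'E'
from h import *
im=ld('w1')['img'][130:310,200:310];cv2.imwrite('pics/cw1.png',cv2.resize(cv2.convertScaleAbs(im,alpha=2.5,beta=20),None,fx=3.3,fy=3.3,interpolation=cv2.INTER_CUBIC))
E
```

```text
(no output)
```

View pics/cw1.png

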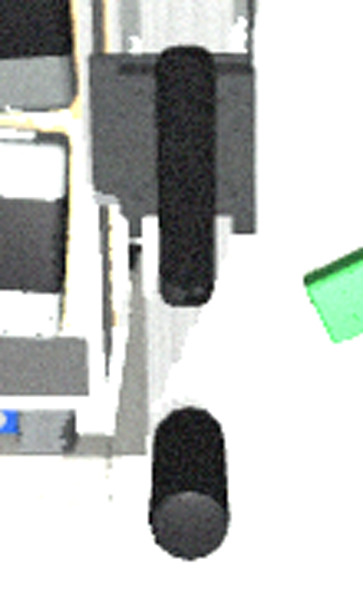

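```bash
python3 - <<'E'
from h import *
import fit
d=ld('w1');print(d['pose'].round(3)); c=d['pose'][:3,3]; print(proj(d,[c[0],c[1],.25]))
g=lambda u,v:(u/3.3+200-.35,v/3.3+130-.35)
print('grip',atz(d,*g(190,522),.295), fit.W(fit.x,(-.1,-.091,.295)))
for v in (45,165,170,175,285,300):print(v,atz(d,*g(186,v),.313),atz(d,*g(186,v),.297))
print(fit.W(fit.x,(.005,-.091,.313)))
print([ (proj(d,fit.W(fit.x,p))-[200,130]+.35)*3.3 for p in [(-.027,-.091,.313),(-.027,-.091,.297),(.037,-.091,.313),(.037,-.091,.297),(-.1,-.091,.243),(-.1,-.091,.295)]])
E
```

```text
[[ 0.269  0.924  0.272  0.747]
 [-0.963  0.258  0.076 -0.016]
 [ 0.    -0.282  0.959  0.559]
 [ 0.     0.     0.     1.   ]]
[257.19436083  91.63094503]
grip [ 0.57864505 -0.06314047  0.295     ] [ 0.57527187 -0.06509116  0.295     ]
45 [ 0.71027717 -0.0254715   0.313     ] [ 0.70791464 -0.02607017  0.297     ]
165 [ 0.68291093 -0.03307413  0.313     ] [ 0.67876544 -0.03416812  0.297     ]
170 [ 0.68173193 -0.03340167  0.313     ] [ 0.67750962 -0.034517    0.297     ]
175 [ 0.68054973 -0.0337301   0.313     ] [ 0.67625039 -0.03486683  0.297     ]
285 [ 0.6537022  -0.04118863  0.313     ] [ 0.64765369 -0.0428113   0.297     ]
300 [ 0.64991229 -0.04224151  0.313     ] [ 0.64361686 -0.04393277  0.297     ]
[ 0.67624327 -0.03628532  0.313     ]
[array([192.21217654, 319.02246076]), array([192.08549459, 294.70839186]), array([190.73564789,  61.02346931]), array([190.68658111,  50.1207977 ]), array([192.95099758, 440.5380416 ]), array([193.45376427, 533.69232983])]
```

Request:
play_rows(steps="0.1 0.1 -3 0 0 0;0.1 0.1 -3 0 0 0.2;0 0 -2.5 0 0 0;0 0 -2 0 0 0;0 0 -1.4 0 0 0;0 0 -1 0 0 0;0 0 0 0 0 0")

```text
time: 3.08
tool_pos: [0.6781, -0.0337, 0.2867]
orientation: [0.99, 0.141, -0.001, -0.0]
force: [0.6, -0.5, 0.7]
grip_width: 0.0852
```

```bash
python3 - <<'E'
from h import *
s=env.observe();print(s['time'],s['tool_pos'],s['force'])
d=snap('wrist','w2.png')
E
```

```text
3.075 [ 0.6780812  -0.0336837   0.28672593] [ 0.55260389 -0.53197597  0.74735842]
```

View pics/w2.png

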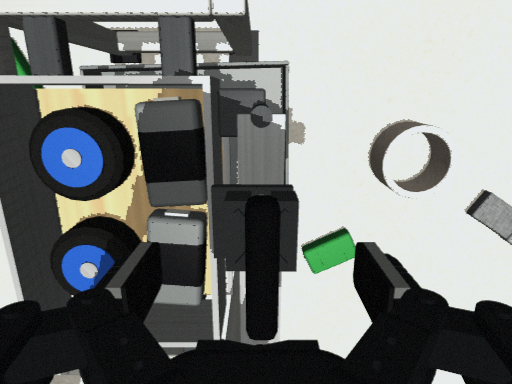

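```bash
python3 - <<'E'
from h import *
d=ld('w2')
for u,v in [(262,195),(262,332),(262,340)]:print(atz(d,u,v,.313),atz(d,u,v,.297))
im=d['img'][170:360,130:390];cv2.imwrite('pics/cw2.png',cv2.resize(cv2.convertScaleAbs(im,alpha=3,beta=20),None,fx=3,fy=3,interpolation=cv2.INTER_CUBIC))
E
```

```text
[ 0.71206415 -0.02435266  0.313     ] [ 0.70720542 -0.02600827  0.297     ]
[ 0.65316904 -0.0416197   0.313     ] [ 0.64018792 -0.04565666  0.297     ]
[ 0.64920624 -0.04278152  0.313     ] [ 0.6356786  -0.04697871  0.297     ]
```

View pics/cw2.png

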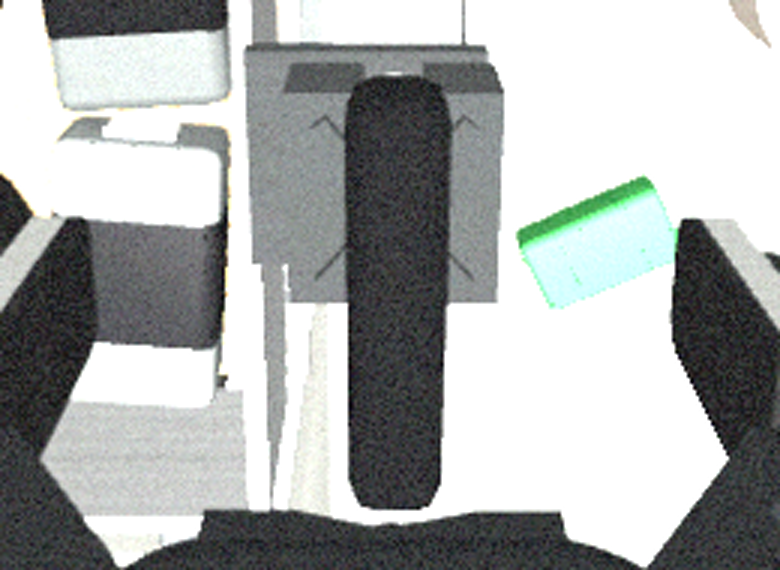

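Request:
play_rows(steps="0.1 -0.16 0 0 0 0;0 0 0 0 0 0;0 0 0 0 0 0")

```text
time: 3.5
tool_pos: [0.6794, -0.0354, 0.2877]
orientation: [0.99, 0.141, 0.0, 0.0]
force: [-0.0, 0.6, -0.3]
grip_width: 0.0855
```

Request:
play_rows(steps="0 0 0 0 0 0;0 0 0 0 0 0;0 0 0 0 0 0;0 0 0 0 0 0;0 0 0 0 0 0;0 0 0 0 0 0", claw=0, grip_force=50)

```text
time: 4.25
tool_pos: [0.6793, -0.0353, 0.2874]
orientation: [0.99, 0.141, 0.0, 0.0]
force: [-0.4, 0.5, 0.0]
grip_width: 0.0131
```

Request:
play_rows(steps="0 0 0.6 0 0 0;0 0 0.6 0 0 0;0 0 0.5 0 0 0;0 0 0.5 0 0 0;0 0 0 0 0 0;0 0 0 0 0 0")

```text
time: 5.0
tool_pos: [0.6792, -0.0353, 0.3091]
orientation: [0.99, 0.141, -0.0, -0.0]
force: [1.2, -0.1, -7.4]
grip_width: 0.0128
```

Request:
play_rows(steps="0 0 0 0 0 8;0 0 0 0 0 8;0 0 0 0 0 8;0 0 0 0 0 0")

```text
time: 5.5
tool_pos: [0.6789, -0.0347, 0.3089]
orientation: [0.939, 0.343, -0.0, -0.001]
force: [0.5, 1.8, -8.2]
grip_width: 0.0128
```

Request:
play_rows(steps="0 0 0 0 0 8;0 0 0 0 0 8;0 0 0 0 0 8;0 0 0 0 0 8;0 0 0 0 0 8;0 0 0 0 0 2;0 0 0 0 0 0")

```text
time: 6.38
tool_pos: [0.6778, -0.0341, 0.3088]
orientation: [0.754, 0.657, -0.001, -0.002]
force: [-3.7, 4.3, -8.7]
grip_width: 0.0131
```

```bash
python3 - <<'E'
from h import *
s=env.observe();print(s['time'],s['tool_pos'],s['force'],s['moment'])
d=snap('wrist','w3.png')
E
```

```text
6.375 [ 0.67783207 -0.03412268  0.30881066] [-3.65570746  4.28559735 -8.68721826] [0.75673501 0.5587438  0.00762792]
```

View pics/w3.png

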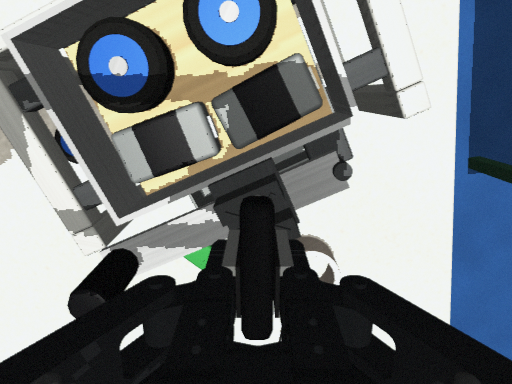

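Request:
play_rows(steps="0 0 -0.3 0 0 0;0 0 -0.3 0 0 0;0 0 0 0 0 0")

```text
time: 6.8
tool_pos: [0.6778, -0.0342, 0.3031]
orientation: [0.754, 0.657, -0.001, -0.002]
force: [-3.6, 4.5, -6.8]
grip_width: 0.0128
```

Request:
play_rows(steps="0 0 -0.1 0 0 0;0 0 0 0 0 0")

```text
time: 7.05
tool_pos: [0.6779, -0.0341, 0.3029]
orientation: [0.754, 0.657, -0.0, -0.002]
force: [-4.1, 3.7, -4.8]
grip_width: 0.0132
```

Request:
play_rows(steps="0 0 0 0 0 0;0 0 0 0 0 0;0 0 0 0 0 0;0 0 0 0 0 0;0 0 0 0 0 0", claw=1)

```text
time: 7.68
tool_pos: [0.6794, -0.0355, 0.3024]
orientation: [0.754, 0.657, 0.0, 0.0]
force: [0.2, -0.8, 0.5]
grip_width: 0.0854
```

```bash
python3 - <<'E'
from h import *
s=env.observe();print(s['time'],s['tool_pos'],s['force'],s['grip_width'])
d=snap('wrist','w4.png')
E
```

```text
7.675 [ 0.67942653 -0.03552504  0.30244196] [ 0.23224642 -0.80513391  0.46922226] 0.0853837405188314
```

View pics/w4.png

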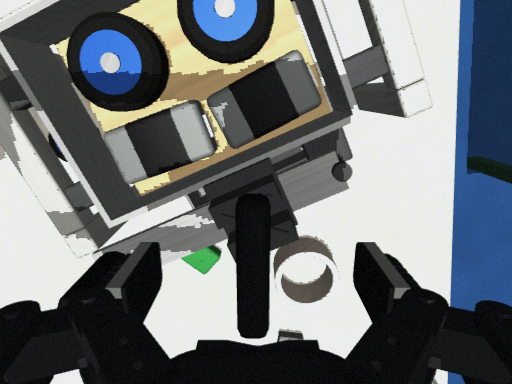

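Request:
play_rows(steps="0 0 2 0 0 0;0 0 4 0 0 0;0 0 3 0 0 0;-2 -0.6 0 0 0 -9.5;-2 -0.6 0 0 0 -9.5;-2 -0.6 0 0 0 -9.5;-2 -0.5 0 0 0 -9.5;-2.1 -0.5 0 0 0 -9.5")

```text
time: 8.72
tool_pos: [0.5777, -0.0635, 0.3923]
orientation: [0.955, 0.296, 0.0, 0.0]
force: [0.2, 1.0, -0.5]
grip_width: 0.0852
```

Request:
play_rows(steps="0 0 0 0 0 -9.5;0 0 0 0 0 -9;0 0 0 0 0 0")

```text
time: 9.1
tool_pos: [0.5782, -0.0634, 0.3924]
orientation: [0.99, 0.142, 0.0, 0.0]
force: [-0.4, 0.2, 0.0]
grip_width: 0.0855
```

```bash
python3 - <<'E'
from h import *
s=env.observe();print(s['time'],s['tool_pos'],s['orientation'],s['force'],s['grip_width'])
d=snap('wrist','w5.png');snap('scene','s5.png')
E
```

```text
9.1 [ 0.57822382 -0.06339596  0.39243776] [9.89907973e-01 1.41711610e-01 8.84401320e-05 1.26337025e-04] [-0.43908436  0.23735481  0.03565569] 0.08545091577862644
```

View pics/w5.png

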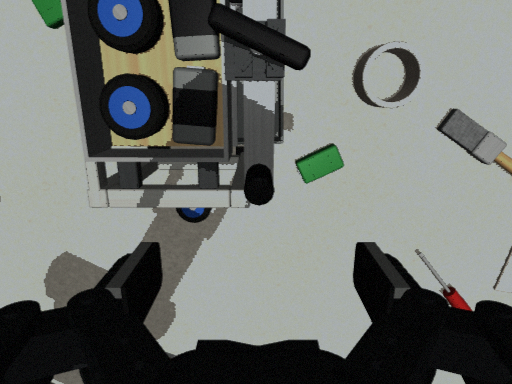

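View pics/s5.png

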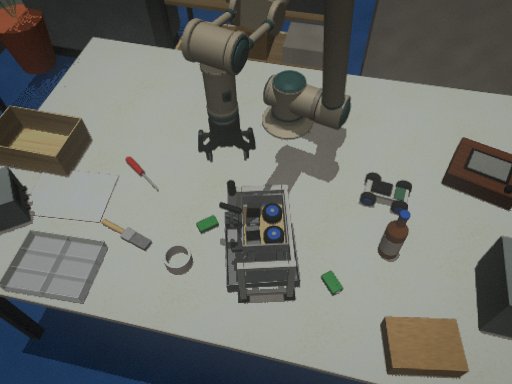

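```bash
python3 - <<'E'
from h import *
d=ld('w5')
print(atz(d,258.5,190,.295))
im=d['img'][150:220,220:300];cv2.imwrite('pics/cw5.png',cv2.resize(cv2.convertScaleAbs(im,alpha=3,beta=20),None,fx=6,fy=6,interpolation=cv2.INTER_CUBIC))
E
```

```text
[ 0.57789127 -0.06318022  0.295     ]
```

View pics/cw5.png

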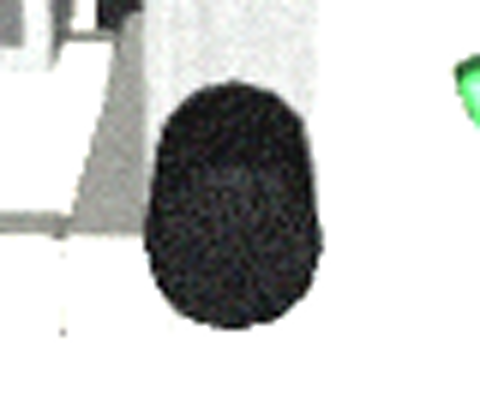

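Request:
play_rows(steps="0 0 -3 0 0 0;0 0 -3 0 0 0;0 0 -2.5 0 0 0;0 0 -2 0 0 0;0 0 -1.5 0 0 0;0 0 -1 0 0 0;0 0 0 0 0 0")

```text
time: 10.07
tool_pos: [0.5781, -0.0633, 0.2618]
orientation: [0.99, 0.141, -0.0, -0.0]
force: [1.0, -0.2, 0.5]
grip_width: 0.0855
```

Request:
play_rows(steps="0 0 0 0 0 0;0 0 0 0 0 0;0 0 0 0 0 0;0 0 0 0 0 0;0 0 0 0 0 0;0 0 0 0 0 0", claw=0, grip_force=25)

```text
time: 10.82
tool_pos: [0.5787, -0.0643, 0.2629]
orientation: [0.99, 0.141, 0.001, 0.001]
force: [1.3, -4.9, 2.4]
grip_width: 0.0232
```

Request:
play_rows(steps="0.53 -1.56 0 0 0 5.73;0.68 -1.5 0 0 0 5.73;0.83 -1.43 0 0 0 5.73;0 0 0 0 0 0")

```text
time: 11.32
tool_pos: [0.5992, -0.1087, 0.2629]
orientation: [0.958, 0.287, 0.0, -0.0]
force: [-0.9, -0.6, 5.5]
grip_width: 0.0234
```

Moving freely; continue past the toe's release.

Request:
play_rows(steps="0.97 -1.34 0 0 0 5.73;1.1 -1.23 0 0 0 5.73;1.21 -1.12 0 0 0 5.73;1.32 -0.99 0 0 0 5.73;0 0 0 0 0 0;0 0 0 0 0 0")

```text
time: 12.08
tool_pos: [0.6449, -0.1547, 0.2629]
orientation: [0.882, 0.472, 0.001, -0.0]
force: [-0.1, -0.8, 4.3]
grip_width: 0.0233
```

```bash
python3 - <<'E'
from h import *
s=env.observe();print(s['time'],s['tool_pos'],s['orientation'],s['force'],s['grip_width'])
d=snap('top','t6.png');snap('scene','s6.png')
a=cv2.resize(cv2.imread('pics/t6.png')[70:220,160:340],None,fx=4,fy=4);cv2.imwrite('pics/ct6.png',a)
a=cv2.resize(cv2.imread('pics/s6.png')[140:310,180:330],None,fx=3.5,fy=3.5);cv2.imwrite('pics/cs6.png',a)
E
```

```text
12.075 [ 0.64493825 -0.1546563   0.2628978 ] [ 8.81784505e-01  4.71652194e-01  5.41215282e-04 -2.45250138e-05] [-0.14224626 -0.81034563  4.27398441] 0.023317922716769284
```

View pics/ct6.png

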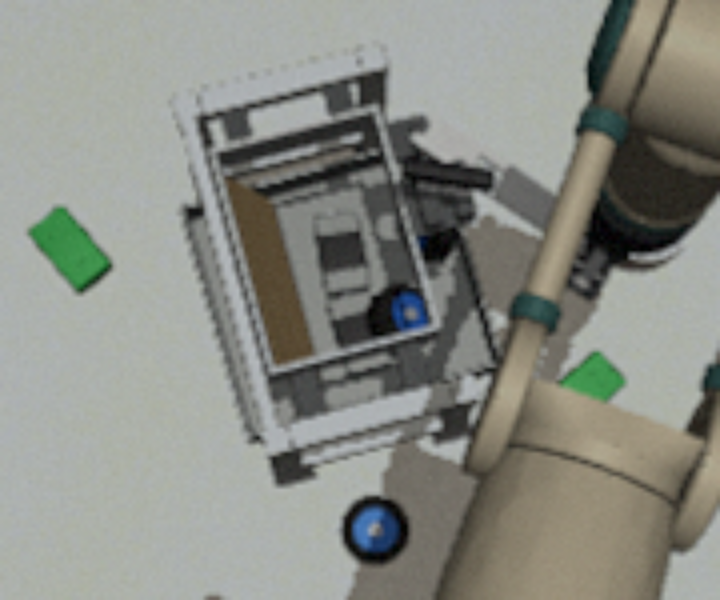

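View pics/cs6.png

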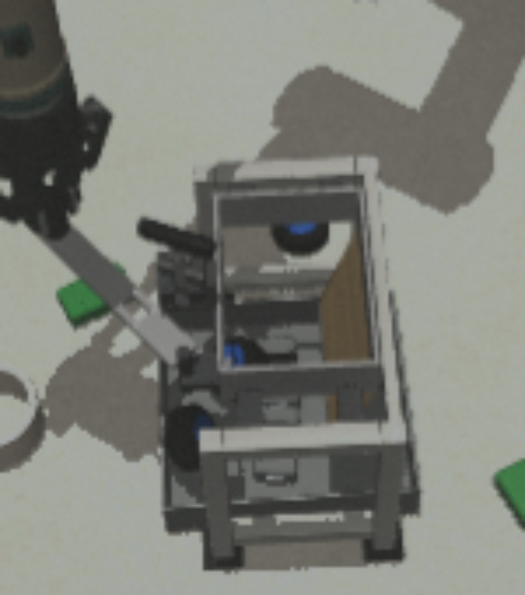

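Request:
play_rows(steps="0 0 0 0 0 0;0 0 0 0 0 0;0 0 0 0 0 0;0 0 0 0 0 0;0 0 0 0 0 0", claw=1)

```text
time: 12.8
tool_pos: [0.6447, -0.155, 0.2622]
orientation: [0.882, 0.472, -0.0, -0.0]
force: [0.4, 0.5, 0.8]
grip_width: 0.0854
```

Request:
play_rows(steps="0 0 2 0 0 0;0 0 4 0 0 0;0 0 5 0 0 0;-3 -2 2 0 0 0;-5 -2 1 0 0 0;-5 -2 0 0 0 0;-5 -2 0 0 0 0;0 0 0 0 0 0")

```text
time: 13.8
tool_pos: [0.4617, -0.2359, 0.4036]
orientation: [0.883, 0.47, -0.0, 0.001]
force: [0.5, 1.0, 0.2]
grip_width: 0.0852
```

```bash
python3 - <<'E'
from h import *
s=env.observe();print(s['time'],s['tool_pos'],s['force'],s['grip_width'])
d=snap('top','t7.png');snap('scene','s7.png')
a=cv2.resize(cv2.imread('pics/t7.png')[70:220,180:330],None,fx=4,fy=4,interpolation=cv2.INTER_CUBIC);cv2.imwrite('pics/ct7.png',cv2.convertScaleAbs(a,alpha=1.5))
a=cv2.resize(cv2.imread('pics/s7.png')[160:310,190:320],None,fx=4,fy=4,interpolation=cv2.INTER_CUBIC);cv2.imwrite('pics/cs7.png',cv2.convertScaleAbs(a,alpha=1.5))
E
```

```text
13.8 [ 0.46171066 -0.23585246  0.40360442] [0.50176832 0.98124546 0.15147276] 0.085158432171911
```

View pics/ct7.png

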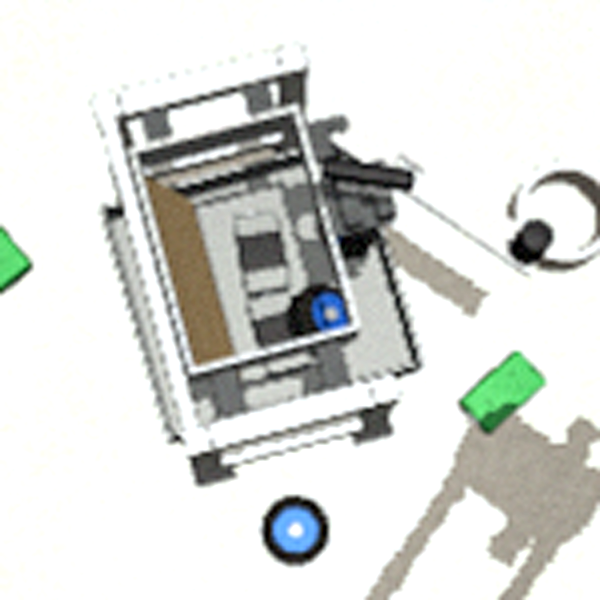

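View pics/cs7.png

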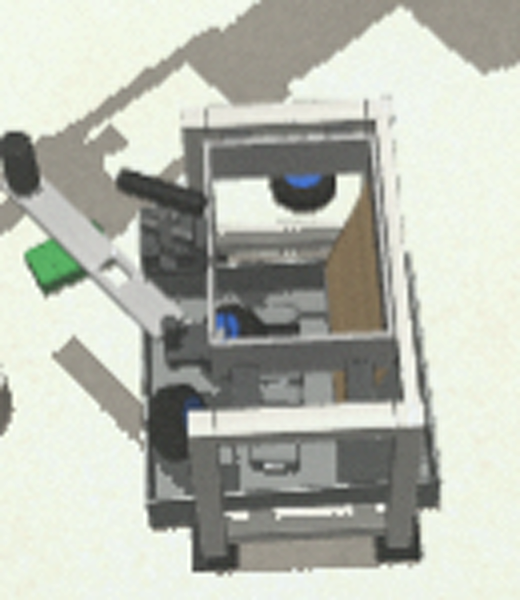

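```bash
python3 - <<'E'
from h import *
d=snap('wrist','w7.png')
a=cv2.resize(cv2.imread('pics/s7.png')[220:300,205:310],None,fx=7,fy=7,interpolation=cv2.INTER_CUBIC);cv2.imwrite('pics/cs7b.png',cv2.convertScaleAbs(a,alpha=2.2))
import fit
# tray outline projected in scene at z=.05 
for d,n in((ld('scene0'),'s'),(ld('top0'),'t')):
    print(n,[proj(d,fit.W(fit.x,p)).round().tolist() for p in [(-.105,-.115,.05),(.105,-.115,.05),(.105,.115,.05),(-.105,.115,.05)]],[proj(d,fit.W(fit.x,p)).round().tolist() for p in [(-.115,-.105,.05),(.115,-.105,.05),(.115,.105,.05),(-.115,.105,.05)]])
E
```

```text
s [[228.0, 224.0], [228.0, 282.0], [303.0, 279.0], [296.0, 221.0]] [[231.0, 221.0], [232.0, 285.0], [300.0, 282.0], [293.0, 219.0]]
t [[283.0, 163.0], [267.0, 105.0], [202.0, 121.0], [218.0, 180.0]] [[281.0, 166.0], [263.0, 103.0], [204.0, 118.0], [221.0, 182.0]]
```

View pics/w7.png

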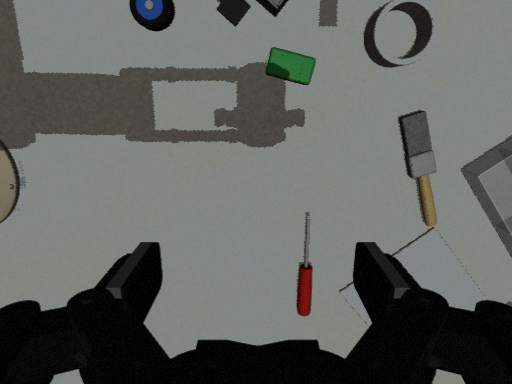

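View pics/cs7b.png

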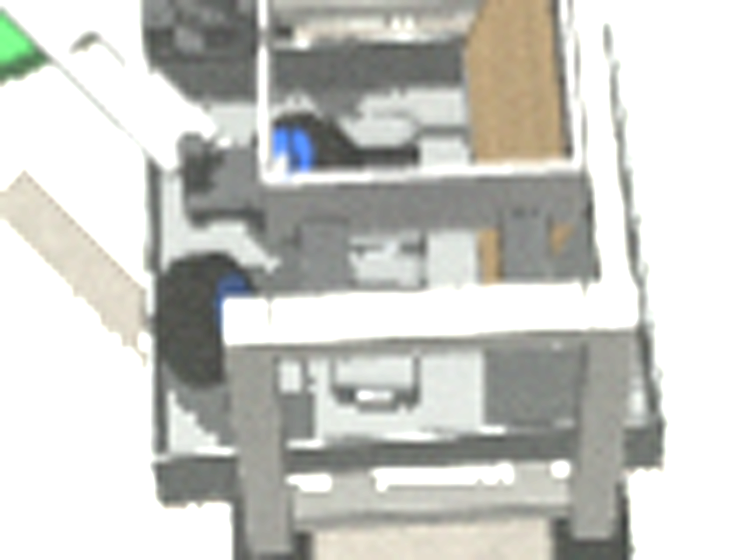

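Request:
play_rows(steps="1.85 0.74 0 0 0 -10;1.85 0.74 0 0 0 -10;1.85 0.74 0 0 0 -10;1.85 0.74 0 0 0 -10;1.85 0.74 0 0 0 -10;1.85 0.74 0 0 0 -10;1.85 0.74 0 0 0 -10;1.85 0.74 0 0 0 -10")

```text
time: 14.95
tool_pos: [0.6149, -0.1745, 0.4013]
orientation: [0.978, -0.207, -0.0, -0.0]
force: [-1.1, -0.8, -0.6]
grip_width: 0.0854
```

Request:
play_rows(steps="1.85 0.74 0 0 0 -10;1.85 0.74 0 0 0 -10;1.85 0.74 0 0 0 -10;1.85 0.74 0 0 0 -10;1.85 0.74 0 0 0 -10;0 0 0 0 0 0")

```text
time: 15.7
tool_pos: [0.7073, -0.1372, 0.4]
orientation: [0.802, -0.598, -0.001, 0.0]
force: [-0.1, -0.0, -0.4]
grip_width: 0.0851
```

```bash
python3 - <<'E'
from h import *
s=env.observe();print(s['time'],s['tool_pos'],s['orientation'],s['force'])
d=snap('wrist','w8.png');snap('top','t8.png')
import fit
im=cv2.resize(cv2.convertScaleAbs(d['img'],alpha=1.6),None,fx=1.5,fy=1.5)
for z in (.05,.004):
  q=[proj(d,fit.W(fit.x,p))*1.5 for p in [(-.105,-.115,z),(.105,-.115,z),(.105,.115,z),(-.105,.115,z)]]
  cv2.polylines(im,[np.int32(q)],True,(0,0,255),1)
cv2.imwrite('pics/w8o.png',im)
E
```

```text
15.7 [ 0.70727128 -0.13715916  0.39995832] [ 8.01749094e-01 -5.97659558e-01 -1.18027366e-03  2.24349896e-04] [-0.09971075 -0.03308711 -0.37846829]
```

View pics/w8o.png

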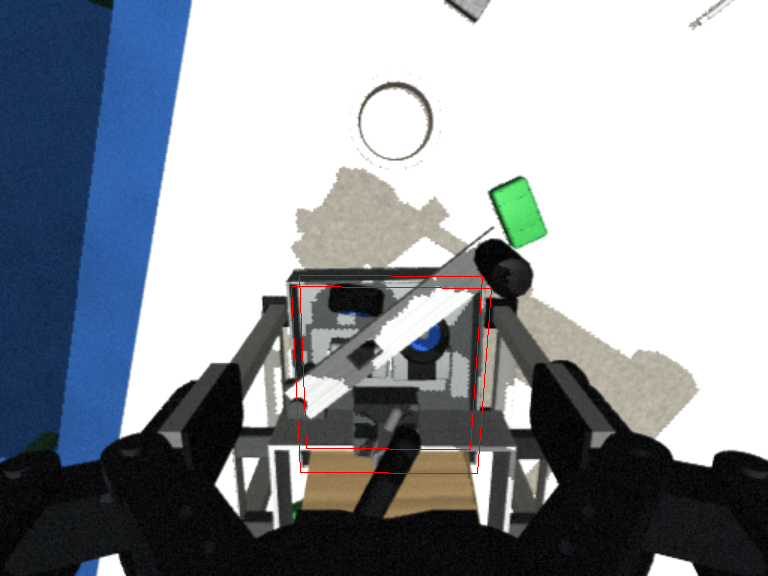

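```bash
python3 - <<'E'
from h import *
a=ld('s7')['img'].astype(int);d=env.read_camera('scene');b=d['img'].astype(int)
r=abs(a-b).sum(2)[245:300,225:300];print((r>60).sum(),env.observe()['force'])
print(env.close_job())
E
```

```text
69 [ 0.56112866  0.04740711 -0.20834776]
the job is handed in; nothing more can be done
None
```

I parked the pin, swung the lever out, and the floor dropped open with all four parts falling into the tray. The job is handed in, at about 15.8 s of the 45 s allowed; it reports no verdict.

- **Pin:** I gripped the T-grip, lifted it about 22 mm, turned it 66° counter-clockwise and let it down until it rested on the collar. After I let go, the pictures show it staying up and turned.
- **Lever:** I gripped the hand grip and swung it about 0.7 rad outward, then let go and moved the arm clear. The pictures show the floor hanging open.
- **Parts:** Both wheels are in the tray. One stands upright just inside the latch-side wall and the other leans on a pack. I saw the packs only partly, because the bin and lever hide them, but both look to be in the tray.
- **Tray and other things:** The tray's near corner sits at the same pixel as at the start. I saw no bystander disturbed, though I did not measure each one.
- **Last checks:** The tool force was near zero (0.6 N). A picture comparison of the tray area just before handing in showed only 69 changed pixels. I took those to be shadow from the moved arm and did not check further.

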